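# Stand up the frame stub: shut hub strap, kickstand down, hold upright

## Robot

A 6-joint arm with a two-finger parallel gripper is mounted at the origin on a cart in front of the work surface, level with it; the furniture and walls round the work are solid. World frame = base frame: x ahead of the robot, y to its left, z up, the work surface at z = 0. Lengths are in m, angles in degrees, forces in N, time in s.
With the tool pointing down it reaches from about 0.4 to 0.825 m from the base axis. Payload 7 kg.
Tool frame: the origin (TCP) lies on the centre line of the jaws, within the pads' length; the fingertips stand 22 mm ahead of it and the grasp point (between the pads) lies 3 mm ahead of it; z points along the fingers, y is the line along which they close (so a half turn about z gives the same grasp; the last joint's range is limited). The gripper opens to 88 mm and grips with 3 to 60 N. Pads are 19 mm wide; open, the fingers measure 130 mm over their backs; the gripper's body (78 mm by 193 mm) begins 47 mm behind the grasp point.
Start: joints at [89.043, 20.546, 0.682, 0, -70.136, -16.507], TCP at [0.203, 0.644, 0.249] pointing down, gripper open.
Joint ranges: [-176.03, 176.03], [-82.01, 121.73], [-58.28, 71.71], [-173.87, 95.51], [-174.79, -0.11], [-173.66, 173.66]. Speed limits (degrees/s): [136.94, 136.94, 172.46, 180, 180, 180].

## Interface

Orientations are given as [roll, pitch, yaw] about the fixed x, y, z axes, in that order (R = Rz(yaw) Ry(pitch) Rx(roll)).
In Python, from plant import get_state, cams, r gives the robot as it stands.
- The arm moves only by the tool apply_moves, never from a script. Its argument "targets" is a list of rows, each an object with "dp": the shift along the world's x, y, z in m, a list of three; "yaw": the turn about the world's z in degrees. In form: [{"dp": [x, y, z], "yaw": yaw}, ...]. A call has 1 to 20 rows; each row is the pose to reach, as a shift and turn from the pose commanded when the call began; what a row does not reach only later rows make up. A row lasts 1/12 s, in which the tool goes at most 41.7 mm and 7.16 degrees, less where a joint would pass 70% of its speed; a pose out of reach is approached as far as the arm can. A call with a gripper value outside its range is refused whole. "grip" is the gripper command: -1 is fully open, 1 is shut, values between are in proportion, set as the call begins (left out, the last holds). The fingers move at their own pace and stop on an object; "squeeze" is the grip in N (left out, the last holds). Time passes only in rows, so rows that repeat a pose let the fingers close. It gives the time, the measured TCP pose, the force, the opening and the grip force at its end, in the units of the state.
- get_state(): the state, without advancing time (a new reading comes with each control period).
- cams.capture(name): name is "side" or "top"; returns a dict with "image" (420x560x3 uint8, red, green, blue), "range_z" (420x560 float32, m along the optical axis (not along the pixel's ray), 0 where there is no reading), "fx", "fy", "cx", "cy" (pixels), "R" (3x3) and "t" (3): a world point X has camera coordinates R X + t. Camera axes: x right, y down, z forward; pixel columns grow to the right and rows downward; lengths in m; the calibration is good to about 2 mm. A picture is of the moment at which its call begins.
- r.close_job(): hands the job in; it is judged then, once.
The state is a dict: "time_s": time; "joints": joint angles; "qd": joint speeds; "joint_torque": joint torques, N m; "tcp_pos": TCP position; "eef_rot": TCP orientation; "contact_force": force on the tool from outside, world axes, zero at the start; "moment": the same for the moment, N m; "gripper_width": finger opening in m; "gripper_force": force on a finger pad.
Only numpy, scipy, OpenCV 4.12 (cv2) and the standard library are available. Lean on these libraries where they do the work, as an engineer would, in place of code of your own. Each camera call takes 0.05 s, during which the arm holds its last target. There are 200 camera calls.

## Task

First press the open hub strap down at its yellow tab until it snaps shut over the axle, then push the stowed kickstand down past its centre so that it springs fully down, all while the red frame still leans on its rest. Only then grip the frame by the black top tube, raise it until it stands upright without letting it go over towards the kickstand side, and finish still gripping it there, holding it upright and still: do not let go at the end. Leave the tin, bolt and bushing where they are.

Things in the scene. Friction and masses are not known exactly. Their poses are not given: they have to be found in the camera images.
- stand: Fixed blue base plate (100 x 200 x 8 mm) of the service stand, screwed to the bench. Origin at bench height below the middle of the axle. Its x axis points away from the robot (at yaw 0), y along the axle, to the left, z up. The red frame pivots on the axle (along y, 45 mm up) and leans towards +x on a dark rest post (up to 143 mm high, at x = 26 to 64 mm, y = -22 to 22 mm). The strap saddle is at y = -120 mm, the kickstand at the +y end.
- frame (a joint): Lean of the red frame about the axle: 0 = upright, 0.25 = leaning on the rest post (away from the robot; start), negative = tipped to the robot's side, where the kickstand is (stop at -0.17). Frame and tube weigh 0.8 to 1 kg in all: the frame falls from upright to either side unless it is held.
- tube_center (a point): Centre of the black rubber-covered round top tube of the frame, 28 mm diameter, 84 mm long along the stand's y axis; 180 mm from the axle line, so 225 mm above the bench when upright. Free all round to be gripped from above, across the stand's x axis. It moves on an arc about the axle as the frame is raised.
- top_tube: The same black top tube (origin at its centre, y along the tube). It is a carrying sleeve that turns a little on the frame with light friction, so a gripper may stay vertical while the frame is raised.
- strap (a joint): Opening angle of the hub strap (steel strap over the axle): 0 = shut, 0.85 = open (start). A small spring strut with dead centre at about 0.38 keeps it open above that and snaps it shut and holds it below; about 2 N at the tab moves it.
- strap_tab (a point): Middle of the top face of the strap's yellow tab, 26 x 28 mm, 81 mm from the hinge line and (strap shut) about 51 mm above the bench. It comes down on an arc about strap_hinge, moving towards the stand's -x.
- strap_hinge (a point): Middle of the strap's hinge line, which runs along the stand's y axis, 45 mm above the bench; x = 40, y = -120 mm in the stand's frame.
- kickstand (a joint): Angle of the kickstand: 0 = stowed (leg level, along the stand's +y), 1.55 = fully down. A spring strut beside the pivot with dead centre at 0.75 holds it stowed below that and throws it fully down above it; about 7 N straight on the leg 65 mm from its pivot starts it moving.
- kick_pivot (a point): Pivot of the kickstand on the robot's side of the frame (88 mm up the frame from the axle). It moves with the frame.
- kick_foot (a point): End of the kickstand's leg, 118 mm from the pivot. The leg is a 12 mm round bar with a 16 mm rubber foot on its last 22 mm. In the leg's swing it goes from along +y to a direction down the frame, splayed 0.25 rad off the frame's plane towards the stand's -x (so 0.50 rad from vertical while the frame leans at 0.25).
- grease_tin: Bystander: green and white tin, 66 mm diameter, 38 mm high, origin under its centre.
- bolt: Bystander: steel bolt standing on its head, 16 x 19 x 36 mm, origin under its centre.
- bushing: Bystander: small black flanged plastic bushing standing on its flange, 21 mm diameter, 14 mm high, origin under its centre.

How it is judged (in metres and radians):
On the way, in this order (a step that is already met when the one before it is completed fails the run):
1. the strap is snapped shut over the axle (value of joint strap below 0.06 rad and value of joint kickstand below 0.75 rad), for 0.2 s.
2. the kickstand has gone over centre and fully down, the frame still on its rest side (value of joint kickstand above 1.45 rad and value of joint frame above 0.15 rad), for 0.2 s.
3. the frame is gripped by the top tube and upright (value of joint frame between -0.07 and 0.07 rad and contact force between the fingers and top_tube above 3 N), for 0.2 s.
At the end, for the whole second after the job is handed in: The frame is within 0.07 rad (4 degrees) of upright and still, gripped by the fingers at the top tube with more than 3 N, touching neither stop; the strap is shut (under 0.06 rad) and the kickstand fully down (over 1.45 rad) (all of step 3 and velocity of joint frame between -0.05 and 0.05 rad/s and value of joint strap below 0.06 rad and value of joint kickstand above 1.45 rad); the arm keeps its last pose, push and grip.
It fails at once if the frame is raised off its rest before the strap is shut and the kickstand is down (value of joint frame below 0.15 rad and (value of joint strap above 0.1 rad or value of joint kickstand below 1.4 rad)).
It fails at once if the frame goes over to the kickstand side (value of joint frame below -0.13 rad).
It fails at once if a bystander is moved more than 20 mm (distance of any of grease_tin, bolt, bushing from where it was at the start of the episode above 0.02 m).
It also fails if it takes over 53 s, if anything falls off the work surface, if the arm or the gripper's body presses on something with over 40 N, if the wrist force passes 120 N, or if a joint passes its speed limit or range.

## Working session

There is one attempt and no reset: what is moved stays moved. The work goes in short steps, Python scripts to look and compute and a tool call to move; the robot and the scene stay as the last step left them, time stands still between calls to the robot, and variables do not carry over. Pictures are saved under pics/ and viewed, at most 10 in all, crops included, and the job is handed in when it is done.

Besides the shell and the picture viewer there is one more tool, called after ">>>" as name(argument=value, ...) on one line, values as JSON. apply_moves: Moves the arm, as the interface text tells. Its arguments: {"type":"object","properties":{"targets":{"type":"array","items":{"type":"object","properties":{"dp":{"type":"array","items":{"type":"number"}},"yaw":{"type":"number"}}}},"grip":{"type":"number"},"squeeze":{"type":"number"}},"required":["targets"]}

```bash
mkdir -p pics; cat > h.py <<'E'
import numpy as np,cv2
from plant import get_state,cams,r
def cloud(c):
    z=c["range_z"];v,u=np.mgrid[:z.shape[0],:z.shape[1]]
    p=np.stack([(u-c["cx"])/c["fx"]*z,(v-c["cy"])/c["fy"]*z,z],-1)
    w=(p-np.array(c["t"]))@np.array(c["R"]); w[z<=0]=np.nan
    return w
def snap(n,f):
    c=cams.capture(n);cv2.imwrite(f"pics/{f}.png",c["image"][:,:,::-1]);np.savez(f"{f}.npz",**c);return c
E
python3 - <<'E'
from h import *
for n in("top","side"):
    c=snap(n,n+"0");R=np.array(c["R"]);print(n,-R.T@np.array(c["t"]),R.round(2).tolist())
a=np.hstack([cv2.imread("pics/top0.png"),cv2.imread("pics/side0.png")])
s=get_state();print(s)
E
```

```text
top [ 0.36989192 -0.00771446  1.15757833] [[-0.01, -1.0, -0.01], [-1.0, 0.01, -0.07], [0.07, 0.01, -1.0]]
side [ 0.39939172 -0.75846349  0.84221945] [[1.0, -0.08, 0.01], [-0.05, -0.67, -0.74], [0.06, 0.74, -0.67]]
{'time_s': 0.1, 'joints': array([ 8.90438054e+01,  2.05880233e+01,  6.38509383e-01, -1.69396658e-02,
       -7.01381744e+01, -1.65063170e+01]), 'qd': array([ 0.00578373, -0.10462845,  0.10401915, -0.02713873,  0.11158803,
       -0.12227195]), 'joint_torque': array([-2.24370386e-03, -5.84160841e+01,  2.93751973e+01,  7.01564893e+00,
        1.01715521e-02, -4.85224814e-05]), 'tcp_pos': array([0.20246752, 0.64347785, 0.24770717]), 'eef_rot': array([ 1.79911401e+02, -9.64735487e-03, -1.74682716e+01]), 'contact_force': array([ 0.29200946, -0.47345479,  0.54648342]), 'moment': array([ 0.01614531, -0.02245314,  0.00990081]), 'gripper_force': 0.0, 'gripper_width': 0.08753380689143854}
```

View pics/top0.png

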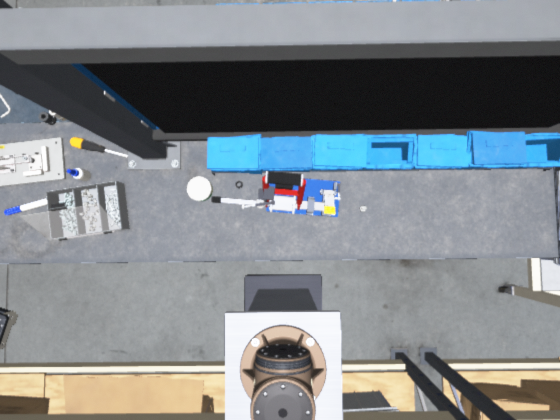

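View pics/side0.png

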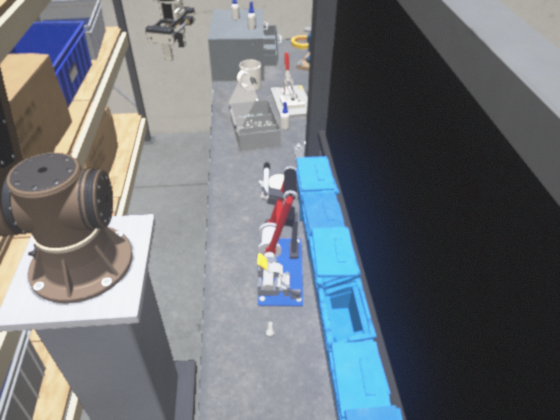

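The top view shows the stand plate around (320,198), the yellow tab at (330,209) and the black tube at (285,180). The kickstand leg runs from (265,203) to (215,200). The tin is at (199,188), the bushing at (239,184) and the bolt at (363,209). The side view agrees, with the tab at (262,261) and the tube at (290,180).

```bash
python3 - <<'E'
from h import *
for n in("top0","side0"):
    c=dict(np.load(n+".npz"));w=cloud(c);hsv=cv2.cvtColor(c["image"],cv2.COLOR_RGB2HSV);H,S,V=[hsv[:,:,i].astype(int) for i in range(3)]
    reg=(w[...,0]>.4)&(w[...,0]<.8)&(abs(w[...,1])<.5)
    print(n,c["fx"])
    ms={"yellow":(abs(H-29)<6)&(S>120)&(V>120),"blueplate":(H>105)&(H<125)&(S>150)&(w[...,2]<.03),"red":((H<8)|(H>172))&(S>130)&(w[...,2]>.05),
     "dark":(V<60)&(w[...,2]>.01),"grey/white":(S<60)&(V>110)&(w[...,2]>.015)}
    for k,m in ms.items():
        m=(m&reg).astype(np.uint8);nn,l,st,ce=cv2.connectedComponentsWithStats(m)
        for i in range(1,nn):
            if st[i,4]<12: continue
            p=w[l==i];print(k,st[i].tolist(),"med",np.nanmedian(p,0).round(3),"min",np.nanpercentile(p,3,0).round(3),"max",np.nanpercentile(p,97,0).round(3))
c=dict(np.load("top0.npz"))
im=c["image"][140:250,170:390,::-1];a=cv2.resize(im,None,fx=3.6,fy=3.6,interpolation=2)[:300]
c=dict(np.load("side0.npz"));b=cv2.resize(c["image"][150:350,230:350,::-1],None,fx=3,fy=3,interpolation=2)
cv2.imwrite("pics/a1.png",cv2.resize(c["image"][150:350,220:350,::-1],None,fx=3,fy=3))
cv2.imwrite("pics/a2.png",cv2.resize(im,None,fx=3.6,fy=3.6,interpolation=2))
E
```

```text
top0 414.76391805602765
yellow [324, 206, 11, 8, 66] med [ 0.422 -0.122  0.115] min [ 0.414 -0.134  0.103] max [ 0.43  -0.111  0.12 ]
blueplate [303, 179, 31, 22, 388] med [ 0.492 -0.098  0.009] min [ 0.458 -0.14   0.004] max [ 0.511 -0.067  0.012]
blueplate [269, 183, 6, 4, 14] med [0.501 0.026 0.01 ] min [0.497 0.018 0.005] max [0.505 0.031 0.012]
blueplate [293, 185, 5, 5, 18] med [ 0.493 -0.04   0.009] min [ 0.488 -0.045  0.004] max [ 0.498 -0.034  0.012]
blueplate [335, 200, 4, 17, 35] med [ 0.438 -0.153  0.008] min [ 0.413 -0.158  0.004] max [ 0.452 -0.15   0.012]
blueplate [295, 210, 11, 4, 35] med [ 0.425 -0.055  0.008] min [ 0.42  -0.067  0.004] max [ 0.429 -0.042  0.013]
blueplate [314, 211, 7, 4, 25] med [ 0.419 -0.1    0.008] min [ 0.416 -0.108  0.004] max [ 0.425 -0.091  0.012]
red [262, 176, 7, 13, 43] med [0.481 0.037 0.189] min [0.474 0.03  0.166] max [0.494 0.041 0.219]
red [274, 180, 32, 28, 231] med [ 0.467 -0.036  0.139] min [ 0.443 -0.055  0.077] max [0.48  0.011 0.212]
dark [0, 0, 10, 8, 46] med [0.642 0.321 0.69 ] min [0.636 0.32  0.68 ] max [0.646 0.322 0.695]
[... 3796 characters left out ...]
[0.489 0.025 0.092]
grey/white [302, 222, 6, 35, 46] med [ 0.53  -0.007  0.047] min [ 0.528 -0.059  0.045] max [0.532 0.044 0.051]
grey/white [291, 227, 2, 11, 13] med [ 0.497 -0.024  0.083] min [ 0.497 -0.025  0.047] max [0.498 0.002 0.103]
grey/white [351, 231, 39, 147, 324] med [ 0.614 -0.292  0.133] min [ 0.609 -0.395  0.131] max [ 0.618 -0.098  0.136]
grey/white [290, 235, 8, 22, 70] med [ 0.503 -0.025  0.02 ] min [ 0.495 -0.034  0.016] max [0.511 0.004 0.071]
grey/white [308, 259, 30, 161, 271] med [ 0.53  -0.295  0.047] min [ 0.529 -0.424  0.044] max [ 0.532 -0.087  0.05 ]
grey/white [267, 322, 5, 10, 39] med [ 0.43  -0.23   0.031] min [ 0.426 -0.232  0.016] max [ 0.434 -0.223  0.036]
```

View pics/a2.png

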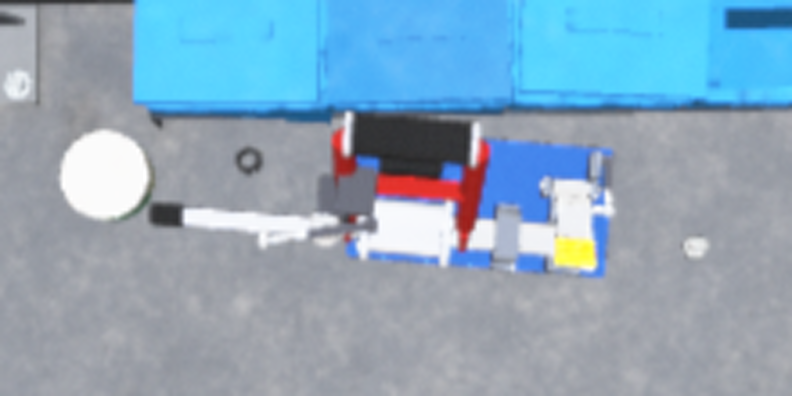

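View pics/a1.png

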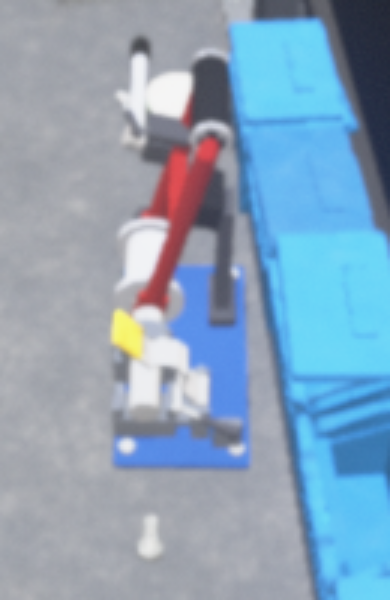

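The measurements fit the given geometry. The stand origin is about (0.444, -0.005) with yaw about -5°, and the tab is at (0.423, -0.124, 0.113). The tube centre is about (0.488, -0.009, 0.219), and the leg is at about x 0.447, y 0.04 to 0.16, top at about 0.145. I'll close the jaws, turn them across stand x (yaw -95) and approach high.

>>> apply_moves(targets=[{"dp": [0, 0, 0.08], "yaw": 0}, {"dp": [0, 0, 0.08], "yaw": 0}, {"dp": [0.257, -0.394, 0.08], "yaw": -77.5}, {"dp": [0.257, -0.394, 0.08], "yaw": -77.5}, {"dp": [0.257, -0.394, 0.08], "yaw": -77.5}, {"dp": [0.257, -0.394, 0.08], "yaw": -77.5}, {"dp": [0.257, -0.394, 0.08], "yaw": -77.5}, {"dp": [0.257, -0.394, 0.08], "yaw": -77.5}, {"dp": [0.257, -0.394, 0.08], "yaw": -77.5}, {"dp": [0.257, -0.394, 0.08], "yaw": -77.5}, {"dp": [0.257, -0.394, 0.08], "yaw": -77.5}, {"dp": [0.257, -0.394, 0.08], "yaw": -77.5}, {"dp": [0.257, -0.394, 0.08], "yaw": -77.5}, {"dp": [0.257, -0.394, 0.08], "yaw": -77.5}, {"dp": [0.257, -0.394, 0.08], "yaw": -77.5}, {"dp": [0.257, -0.394, 0.08], "yaw": -77.5}, {"dp": [0.257, -0.394, 0.08], "yaw": -77.5}], grip=1, squeeze=30)

```text
time_s: 1.52
tcp_pos: [0.4593, 0.2502, 0.3284]
eef_rot: [180.0, -0.0, -94.9]
contact_force: [0.6, 0.6, 0.5]
gripper_width: 0.0007
gripper_force: 0.0
```

```bash
python3 - <<'E'
from h import *
c=dict(np.load("top0.npz"));w=cloud(c)
for v in range(192,214,1):
    print(v,[ (int(1000*w[v,u,0]),int(1000*w[v,u,1]),int(1000*w[v,u,2])) for u in range(216,262,6) if w[v,u,2]>.03])
E
```

```text
192 [(467, 55, 141)]
193 [(464, 55, 140)]
194 [(462, 55, 141)]
195 [(459, 54, 147)]
196 [(458, 158, 141), (456, 54, 147)]
197 [(455, 158, 145), (454, 54, 147)]
198 [(453, 158, 144), (453, 143, 141), (453, 128, 142), (451, 54, 147)]
199 [(450, 157, 148), (450, 142, 149), (450, 128, 144), (450, 114, 143), (450, 99, 142), (449, 54, 147)]
200 [(448, 157, 146), (448, 143, 146), (448, 128, 143), (447, 113, 146), (447, 98, 147), (447, 84, 145), (447, 69, 142), (447, 55, 144)]
201 [(445, 157, 146), (445, 143, 144), (445, 128, 143), (445, 114, 141), (445, 99, 142), (445, 84, 144), (444, 69, 148), (444, 54, 147)]
202 [(443, 159, 139), (443, 129, 139), (443, 114, 142), (442, 99, 143), (442, 84, 147), (442, 69, 144), (442, 54, 147)]
203 [(440, 99, 143), (440, 84, 142), (439, 69, 146), (438, 54, 161)]
204 [(436, 69, 154), (436, 54, 161)]
205 [(435, 84, 148), (434, 68, 156), (433, 54, 163)]
206 [(432, 83, 156), (432, 55, 139)]
207 [(430, 55, 135)]
208 []
209 []
210 []
211 []
212 []
213 []
```

>>> apply_moves(targets=[{"dp": [-0.045, -0.373, 0], "yaw": 0}, {"dp": [-0.045, -0.373, 0], "yaw": 0}, {"dp": [-0.045, -0.373, 0], "yaw": 0}, {"dp": [-0.045, -0.373, 0], "yaw": 0}, {"dp": [-0.045, -0.373, 0], "yaw": 0}, {"dp": [-0.045, -0.373, 0], "yaw": 0}, {"dp": [-0.045, -0.373, 0], "yaw": 0}, {"dp": [-0.045, -0.373, 0], "yaw": 0}, {"dp": [-0.045, -0.373, 0], "yaw": 0}, {"dp": [-0.045, -0.373, 0], "yaw": 0}, {"dp": [-0.045, -0.373, 0], "yaw": 0}, {"dp": [-0.045, -0.373, -0.17], "yaw": 0}, {"dp": [-0.045, -0.373, -0.17], "yaw": 0}, {"dp": [-0.045, -0.373, -0.17], "yaw": 0}, {"dp": [-0.045, -0.373, -0.17], "yaw": 0}, {"dp": [-0.045, -0.373, -0.17], "yaw": 0}, {"dp": [-0.045, -0.373, -0.17], "yaw": 0}])

```text
time_s: 2.93
tcp_pos: [0.4138, -0.1219, 0.1574]
eef_rot: [179.7, -0.1, -94.8]
contact_force: [0.7, -0.5, 0.8]
gripper_width: 0.0005
gripper_force: 0.0
```

```bash
python3 - <<'E'
from h import *
c=snap("side","s1");cv2.imwrite("pics/s1c.png",cv2.resize(c["image"][130:350,200:360,::-1],None,fx=2.7,fy=2.7))
E
```

```text
(no output)
```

View pics/s1c.png

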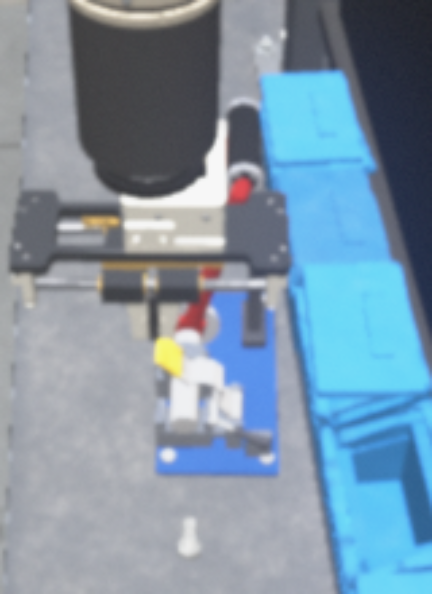

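The closed jaws at crop (150,320) are just above and to the robot's side of the tab at (168,355), as planned. I'll press straight down.

>>> apply_moves(targets=[{"dp": [0, 0, -0.01], "yaw": 0}, {"dp": [0, 0, -0.016], "yaw": 0}, {"dp": [0, 0, -0.022], "yaw": 0}, {"dp": [0, 0, -0.028], "yaw": 0}, {"dp": [0, 0, -0.034], "yaw": 0}, {"dp": [0, 0, -0.04], "yaw": 0}, {"dp": [0, 0, -0.046], "yaw": 0}, {"dp": [0, 0, -0.052], "yaw": 0}, {"dp": [0, 0, -0.058], "yaw": 0}, {"dp": [0, 0, -0.064], "yaw": 0}, {"dp": [0, 0, -0.07], "yaw": 0}, {"dp": [0, 0, -0.072], "yaw": 0}, {"dp": [0, 0, -0.072], "yaw": 0}, {"dp": [0, 0, -0.072], "yaw": 0}])

```text
time_s: 4.15
tcp_pos: [0.4148, -0.1232, 0.0865]
eef_rot: [180.0, -0.0, -95.0]
contact_force: [0.5, 0.2, 0.5]
gripper_width: 0.0004
gripper_force: 0.0
```

```bash
python3 - <<'E'
from h import *
for n in("side","top"):
    c=snap(n,"y_"+n);w=cloud(c);hsv=cv2.cvtColor(c["image"],cv2.COLOR_RGB2HSV).astype(int)
    m=(abs(hsv[...,0]-29)<6)&(hsv[...,1]>120)&(hsv[...,2]>90)&(abs(w[...,0]-.41)<.05)&(abs(w[...,1]+.12)<.05)
    print(n,m.sum(),np.nanmedian(w[m],0) if m.any() else "")
E
```

```text
side 58 [ 0.39198732 -0.12447407  0.04996823]
top 0
```

The strap has snapped shut, with the tab at z 0.050. Next is the kickstand.

>>> apply_moves(targets=[{"dp": [0, 0, 0.213], "yaw": 0}, {"dp": [0, 0, 0.213], "yaw": 0}, {"dp": [0, 0, 0.213], "yaw": 0}, {"dp": [0, 0, 0.213], "yaw": 0}, {"dp": [0, 0, 0.213], "yaw": 0}, {"dp": [0, 0, 0.213], "yaw": 0}, {"dp": [0.015, 0.241, 0.213], "yaw": 0}, {"dp": [0.015, 0.241, 0.213], "yaw": 0}, {"dp": [0.015, 0.241, 0.213], "yaw": 0}, {"dp": [0.015, 0.241, 0.213], "yaw": 0}, {"dp": [0.015, 0.241, 0.213], "yaw": 0}, {"dp": [0.015, 0.241, 0.213], "yaw": 0}, {"dp": [0.015, 0.241, 0.213], "yaw": 0}, {"dp": [0.015, 0.241, 0.15], "yaw": 0}, {"dp": [0.015, 0.241, 0.1], "yaw": 0}, {"dp": [0.015, 0.241, 0.1], "yaw": 0}, {"dp": [0.015, 0.241, 0.1], "yaw": 0}])

```text
time_s: 5.67
tcp_pos: [0.4263, 0.1158, 0.1814]
eef_rot: [179.6, -0.3, -95.0]
contact_force: [-1.0, -1.0, -0.3]
gripper_width: 0.0006
gripper_force: 0.0
```

```bash
python3 - <<'E'
from h import *
c=snap("side","s2");cv2.imwrite("pics/s2c.png",cv2.resize(c["image"][80:300,200:360,::-1],None,fx=2.7,fy=2.7))
E
```

```text
(no output)
```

View pics/s2c.png

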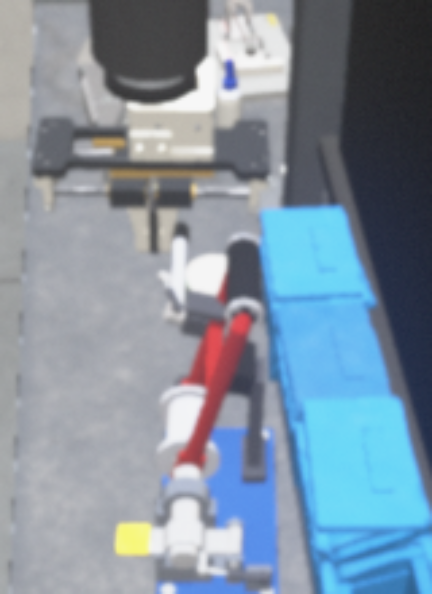

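The strap is shut, with the tab at (133,538). The jaws at (155,245) stand beside the leg line at x about 180, so I'll shift +8 mm in x and then press down.

>>> apply_moves(targets=[{"dp": [0.008, 0, 0], "yaw": 0}, {"dp": [0.008, 0, -0.01], "yaw": 0}, {"dp": [0.008, 0, -0.016], "yaw": 0}, {"dp": [0.008, 0, -0.021], "yaw": 0}, {"dp": [0.008, 0, -0.026], "yaw": 0}, {"dp": [0.007, 0, -0.031], "yaw": 0}, {"dp": [0.006, 0, -0.036], "yaw": 0}, {"dp": [0.005, 0, -0.041], "yaw": 0}, {"dp": [0.004, 0, -0.046], "yaw": 0}])

```text
time_s: 6.47
tcp_pos: [0.4328, 0.1175, 0.1414]
eef_rot: [179.9, -0.0, -95.0]
contact_force: [-2.8, -0.8, 6.2]
gripper_width: 0.0004
gripper_force: 2.7
```

>>> apply_moves(targets=[{"dp": [-0.001, 0, -0.005], "yaw": 0}, {"dp": [-0.002, 0, -0.01], "yaw": 0}, {"dp": [-0.003, 0, -0.015], "yaw": 0}, {"dp": [-0.004, 0, -0.02], "yaw": 0}, {"dp": [-0.005, 0, -0.025], "yaw": 0}, {"dp": [-0.006, 0, -0.03], "yaw": 0}, {"dp": [-0.007, 0, -0.035], "yaw": 0}, {"dp": [-0.008, 0, -0.04], "yaw": 0}, {"dp": [-0.008, 0, -0.042], "yaw": 0}, {"dp": [-0.008, 0, -0.042], "yaw": 0}, {"dp": [-0.008, 0, -0.042], "yaw": 0}])

```text
time_s: 7.38
tcp_pos: [0.4256, 0.1179, 0.0985]
eef_rot: [180.0, -0.0, -95.0]
contact_force: [0.3, 0.1, 0.8]
gripper_width: 0.0003
gripper_force: 0.0
```

```bash
python3 - <<'E'
from h import *
c=snap("side","s3");cv2.imwrite("pics/s3c.png",cv2.resize(c["image"][80:300,200:360,::-1],None,fx=2.7,fy=2.7))
print(get_state()["contact_force"])
E
```

```text
[-0.35511662 -0.08578594  0.31857704]
```

View pics/s3c.png

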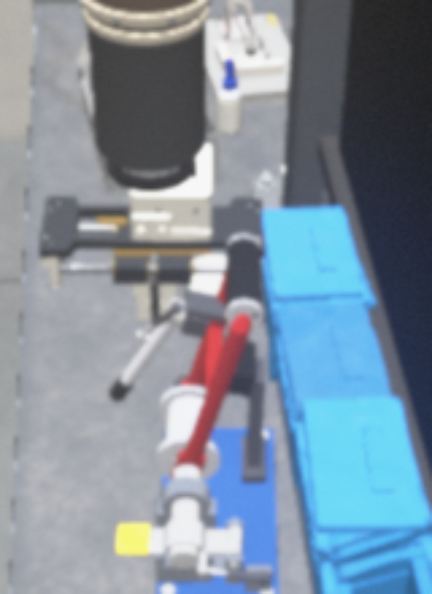

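The kickstand is fully down, with the foot at (118,390), and the frame is still on its rest with no contact left. I'll refine the tube position from existing data while lifting clear and opening.

>>> apply_moves(targets=[{"dp": [0, 0, 0.23], "yaw": 0}, {"dp": [0, 0, 0.23], "yaw": 0}, {"dp": [0, 0, 0.23], "yaw": 0}, {"dp": [0, 0, 0.23], "yaw": 0}, {"dp": [0, 0, 0.23], "yaw": 0}, {"dp": [0, 0, 0.23], "yaw": 0}, {"dp": [0, 0, 0.23], "yaw": 0}], grip=-1)

```text
time_s: 8.02
tcp_pos: [0.4276, 0.1187, 0.3348]
eef_rot: [-179.5, 0.3, -94.9]
contact_force: [-0.3, 1.3, -0.5]
gripper_width: 0.0416
gripper_force: 0.0
```

```bash
python3 - <<'E'
from h import *
from scipy.optimize import least_squares
snap("side","s4");snap("top","t4")
e=np.array([.0872,.9962])
for n in("top0","side0","s4","t4"):
    c=dict(np.load(n+".npz"));w=cloud(c);V=c["image"].max(-1)
    m=(V<75)&(abs(w[...,0]-.488)<.03)&(abs(w[...,1]+.009)<.035)&(w[...,2]>.205)&(w[...,2]<.25)
    p=w[m]
    if len(p)<20: print(n,len(p));continue
    y=p[:,1]+.009;A=np.c_[p[:,0]-.0875*y,p[:,2]]
    f=least_squares(lambda q:np.hypot(*(A-q).T)-.014,[.488,.219],loss="soft_l1",f_scale=.002)
    print(n,len(p),f.x,np.polyfit(p[:,1],p[:,0],1)[0],p[:,1].min(),p[:,1].max())
s=get_state();print(s["tcp_pos"],s["gripper_width"])
E
```

```text
top0 351 [0.49123261 0.21976825] 0.09439904273927399 -0.04305559391779014 0.024944409656994376
side0 0
s4 0
t4 344 [0.49093009 0.2197506 ] 0.09110092216778734 -0.04306335525412594 0.024918770502630663
[0.42569359 0.11805684 0.32961246] 0.04929674012747135
```

Tube centre is (0.491, -0.009, 0.220).

>>> apply_moves(targets=[{"dp": [0.065, -0.128, 0], "yaw": 0}, {"dp": [0.065, -0.128, 0], "yaw": 0}, {"dp": [0.065, -0.128, 0], "yaw": 0}, {"dp": [0.065, -0.128, 0], "yaw": 0}, {"dp": [0.065, -0.128, 0], "yaw": 0}, {"dp": [0.065, -0.128, 0], "yaw": 0}, {"dp": [0.065, -0.128, 0], "yaw": 0}, {"dp": [0.065, -0.128, 0], "yaw": 0}, {"dp": [0.065, -0.128, -0.02], "yaw": 0}, {"dp": [0.065, -0.128, -0.04], "yaw": 0}, {"dp": [0.065, -0.128, -0.06], "yaw": 0}, {"dp": [0.065, -0.128, -0.08], "yaw": 0}, {"dp": [0.065, -0.128, -0.1], "yaw": 0}, {"dp": [0.065, -0.128, -0.107], "yaw": 0}, {"dp": [0.065, -0.128, -0.107], "yaw": 0}, {"dp": [0.065, -0.128, -0.107], "yaw": 0}])

```text
time_s: 9.45
tcp_pos: [0.4908, -0.0096, 0.2222]
eef_rot: [-180.0, -0.0, -94.9]
contact_force: [0.5, 0.1, 1.5]
gripper_width: 0.0879
gripper_force: 0.0
```

```bash
python3 - <<'E'
from h import *
c=snap("side","s5");cv2.imwrite("pics/s5c.png",cv2.resize(c["image"][80:300,200:360,::-1],None,fx=2.7,fy=2.7))
E
```

```text
(no output)
```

View pics/s5c.png

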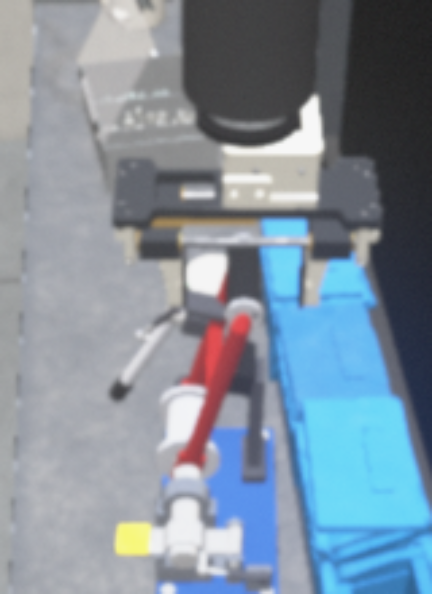

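The open jaws at (172,290) and (312,285) straddle the tube at (243,290), and the strap and kickstand are as they should be. I'll close gently.

>>> apply_moves(targets=[{"dp": [0, 0, 0], "yaw": 0}, {"dp": [0, 0, 0], "yaw": 0}, {"dp": [0, 0, 0], "yaw": 0}, {"dp": [0, 0, 0], "yaw": 0}, {"dp": [0, 0, 0], "yaw": 0}, {"dp": [0, 0, 0], "yaw": 0}, {"dp": [0, 0, 0], "yaw": 0}, {"dp": [0, 0, 0], "yaw": 0}, {"dp": [0, 0, 0], "yaw": 0}, {"dp": [0, 0, 0], "yaw": 0}, {"dp": [0, 0, 0], "yaw": 0}, {"dp": [0, 0, 0], "yaw": 0}], grip=1, squeeze=30)

```text
time_s: 10.5
tcp_pos: [0.4906, -0.0101, 0.2215]
eef_rot: [-180.0, -0.0, -95.0]
contact_force: [1.0, 0.3, 0.3]
gripper_width: 0.0273
gripper_force: 30.0
```

>>> apply_moves(targets=[{"dp": [-0.002, 0.0002, 0.0005], "yaw": 0}, {"dp": [-0.004, 0.0004, 0.001], "yaw": 0}, {"dp": [-0.0065, 0.0006, 0.0015], "yaw": 0}, {"dp": [-0.009, 0.0008, 0.002], "yaw": 0}, {"dp": [-0.0115, 0.001, 0.0025], "yaw": 0}, {"dp": [-0.0145, 0.0013, 0.0031], "yaw": 0}, {"dp": [-0.0175, 0.0016, 0.0036], "yaw": 0}, {"dp": [-0.0205, 0.0019, 0.004], "yaw": 0}, {"dp": [-0.0235, 0.0022, 0.0044], "yaw": 0}, {"dp": [-0.0265, 0.0025, 0.0047], "yaw": 0}, {"dp": [-0.0295, 0.0028, 0.005], "yaw": 0}, {"dp": [-0.0325, 0.0031, 0.0052], "yaw": 0}, {"dp": [-0.0355, 0.0034, 0.0054], "yaw": 0}, {"dp": [-0.038, 0.0036, 0.0055], "yaw": 0}, {"dp": [-0.04, 0.0038, 0.0056], "yaw": 0}, {"dp": [-0.042, 0.004, 0.0056], "yaw": 0}, {"dp": [-0.0435, 0.0041, 0.0056], "yaw": 0}, {"dp": [-0.0443, 0.0041, 0.0056], "yaw": 0}, {"dp": [-0.0443, 0.0041, 0.0056], "yaw": 0}, {"dp": [-0.0443, 0.0041, 0.0056], "yaw": 0}])

```text
time_s: 12.17
tcp_pos: [0.4462, -0.0059, 0.227]
eef_rot: [180.0, 0.0, -95.0]
contact_force: [-0.8, 2.5, -3.0]
gripper_width: 0.0273
gripper_force: 30.0
```

```bash
python3 - <<'E'
from h import *
c=snap("side","s6");cv2.imwrite("pics/s6c.png",cv2.resize(c["image"][80:300,200:360,::-1],None,fx=2.7,fy=2.7))
for n in("s5","s6"):
    c=dict(np.load(n+".npz"));w=cloud(c);hsv=cv2.cvtColor(c["image"],cv2.COLOR_RGB2HSV).astype(int)
    m=((hsv[...,0]<8)|(hsv[...,0]>172))&(hsv[...,1]>130)&(w[...,2]>.06)&(w[...,2]<.2)&(abs(w[...,1]+.057)<.015)&(abs(w[...,0]-.46)<.06)
    p=w[m];k=np.polyfit(p[:,2],p[:,0],1);print(n,m.sum(),"lean",np.arctan(k[0]))
s=get_state();print(s["tcp_pos"],s["contact_force"],s["gripper_force"],s["gripper_width"])
E
```

```text
s5 250 lean 0.24395181511334907
s6 215 lean 0.0058514562246563245
[ 0.44621639 -0.00593188  0.22702092] [ 0.02120218  3.38958419 -3.21245284] 29.99338299036026 0.027435453697546786
```

View pics/s6c.png

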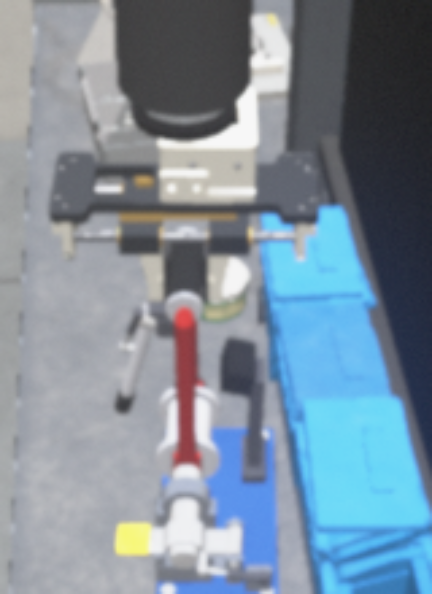

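The frame stands upright, with its tube running from (185,310) to (187,460) and a measured lean of about 0.006 rad. It is gripped at 30 N, the strap is shut, and the kickstand is down at (123,400). I'll settle briefly, then hand in.

>>> apply_moves(targets=[{"dp": [0, 0, 0], "yaw": 0}, {"dp": [0, 0, 0], "yaw": 0}, {"dp": [0, 0, 0], "yaw": 0}, {"dp": [0, 0, 0], "yaw": 0}, {"dp": [0, 0, 0], "yaw": 0}, {"dp": [0, 0, 0], "yaw": 0}])

```text
time_s: 12.72
tcp_pos: [0.4463, -0.006, 0.227]
eef_rot: [180.0, 0.0, -95.0]
contact_force: [-0.3, 4.1, -4.6]
gripper_width: 0.0274
gripper_force: 30.0
```

```bash
python3 -c "
from plant import r
print(r.close_job())"
```

```text
the job is handed in; nothing more can be done
None
```

The job is handed in at about 13 s (no verdict came back): strap shut, kickstand down, and the frame held upright by the top tube at 30 N, with a measured lean of about 0.006 rad.

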